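# Find the fuller canister by weight and hold it out

### The job

One of the two identical closed steel canisters in the grey two-bay tray still holds a full refill and is clearly heavier. Lift both of them in turn by their handles, well clear of the tray, to feel which it is, each time setting a canister back upright in the tray (not dropped) before you take the next. With the lighter one back in the tray, finish still holding the heavier one, upright and still, about 10 cm above the middle of the round blue hand-over mat, and leave the tube rack, the beaker and the basket alone.

Things in the scene. Friction and masses are not known exactly. Their poses are not given: they have to be found in the camera images.
- canister_a: one of two look-alike closed steel canisters, 82 mm widest, lid top at 90 mm; fixed black strap handle on the lid: bar 54 mm long (own x), 12 mm wide (y), 12 mm thick, its middle 118 mm above the underside, 22 mm clear below it. Contents may knock inside. One weighs 0.20 to 0.26 kg, the other 0.53 to 0.69 kg; either may be the heavy one. Origin: centre of underside, z up
- canister_b: one of two look-alike closed steel canisters, 82 mm widest, lid top at 90 mm; fixed black strap handle on the lid: bar 54 mm long (own x), 12 mm wide (y), 12 mm thick, its middle 118 mm above the underside, 22 mm clear below it. Contents may knock inside. One weighs 0.20 to 0.26 kg, the other 0.53 to 0.69 kg; either may be the heavy one. Origin: centre of underside, z up
- tray: fixed grey open tray, 170 (x) by 320 (y) mm outside, 22 mm tall, walls 5 mm, inner floor 5 mm above the counter, split by one wall across the middle of its y length into two bays side by side along its y, one canister in each; origin: centre of its underside, on the counter, z up
- mat: fixed round blue hand-over mat with a white ring, 130 mm diameter, 3 mm thick, flat on the counter; origin: centre of its underside
- tube_rack: loose black rack of red-capped tubes, 74 (x) by 118 (y) mm, 109 mm tall, to be left alone; origin: centre of its underside
- beaker: loose white plastic cup, 72 mm across the rim, 85 mm tall, to be left alone; origin: centre of its underside
- basket: loose pink-red basket of wrapped packs, 80 (x) by 120 (y) mm, about 75 mm tall with its packs, to be left alone; origin: centre of its underside
Mind the look-alikes: they are no part of the job. What is shaped like the canister_b but purple or yellow is not meant.

How it is judged:
By the outcome, as a careful person would: the job done as asked, in the order asked, and still so for the second after the job is handed in, while the arm keeps its last pose, push and grip.
It also fails if it takes over 72 s, if anything falls off the work surface, if the arm or the gripper's body presses on something with over 40 N, if the wrist force passes 120 N, or if a joint passes its speed limit or range.

### The arm

A 6-joint arm with a two-finger parallel gripper is mounted at the origin on the work surface. World frame = base frame: x ahead of the robot, y to its left, z up, the work surface at z = 0. Lengths are in m, angles in degrees, forces in N, time in s.
With the tool pointing down it reaches from about 0.275 to 0.825 m from the base axis. Payload 5.2 kg.
Tool frame: the origin (TCP) lies midway between the tips of the shut fingers; the grasp point (between the pads) lies 19 mm behind it; z points along the fingers, y is the direction in which the jaws open and shut (so a half turn about z gives the same grasp; the last joint's range is limited). The gripper opens to 93 mm and grips with 3 to 60 N. Pads are 15 mm wide; open, the fingers measure 128 mm over their backs; the gripper's body (75 mm by 188 mm) begins 65 mm behind the grasp point.
Start: joints at [-82.953, 14.817, 87.949, -0, 77.235, -11.62], TCP at [0.176, -0.521, 0.219] pointing down, gripper open.
Joint ranges: [-179.93, 179.93], [-52.35, 119.4], [10.71, 147.94], [-69.91, 249.91], [12.55, 155.21], [-178.61, 178.61]. Speed limits (degrees/s): [147.25, 147.25, 180, 180, 180, 180].

### API

Orientations are given as a 3x3 rotation matrix whose columns are the frame's x, y, z axes.
In Python, from rig import r gives the robot as it stands.
- The arm moves only by the tool arm_command, never from a script. Its arguments are lists of equal length, an entry for each row: "travel": the shift along the tool's x, y, z in mm, a list of three; "twist": the turn, a rotation vector about the tool's x, y, z in rad, a list of three; "jaw": the opening, from 0 (shut) to 1 (fully open). In form: {"travel": [[dx, dy, dz], ...], "twist": [[wx, wy, wz], ...], "jaw": [jaw, ...]}. A call has 1 to 10 rows; each row is the pose to reach, as a shift and turn from the pose measured when the call began, along the tool's axes at that moment; what a row does not reach only later rows make up. A row lasts 1/10 s, in which the tool goes at most 50 mm and 8.59 degrees, less where a joint would pass 70% of its speed; a pose out of reach is approached as far as the arm can. A call with a gripper value outside its range is refused whole. The fingers move at their own pace and stop on an object; "squeeze" is the grip in N (left out, the last holds). Time passes only in rows, so rows that repeat a pose let the fingers close. It gives the time, the measured TCP pose, the force and the opening at its end, in the units of the state.
- r.read_state(): the state, without advancing time (a new reading comes with each control period).
- r.snapshot(name): name is "side" or "top"; returns the picture (420x560x3 uint8, red, green, blue); there is no depth.
- r.camera_params(name): a dict with "fx", "fy", "cx", "cy" (pixels), "rvec" (rotation vector, rad) and "tvec" (3), from world to camera coordinates, as OpenCV has them. Camera axes: x right, y down, z forward; pixel columns grow to the right and rows downward; lengths in m; the calibration is good to about 2 mm. A picture is of the moment at which its call begins. camera_params takes no time and is no camera call.
- r.sign_off(): hands the job in, once; it reports no verdict.
The state is a dict: "t": time; "joint_pos": joint angles; "joint_vel": joint speeds; "joint_torque": joint torques, N m; "eef_pos": TCP position; "ee_rot": TCP orientation; "force": force on the tool from outside, world axes, zero at the start; "moment": the same for the moment, N m; "gripper_width": opening from 0.0 (shut) to 1.0 (fully open).
Only numpy, scipy, OpenCV 4.12 (cv2) and the standard library are available. Lean on these libraries where they do the work, as an engineer would, in place of code of your own. Each camera call takes 0.05 s, during which the arm holds its last target.

## Working session

There is one attempt and no reset: what is moved stays moved. The work goes in short steps, Python scripts to look and compute and a tool call to move; the robot and the scene stay as the last step left them, time stands still between calls to the robot, and variables do not carry over. Pictures are saved under pics/ and viewed, and the job is handed in when it is done.

Besides the shell and the picture viewer there is one more tool, called after "Call:" as name(argument=value, ...), one argument or row to a line, values as JSON. arm_command: Moves the arm, as the interface text tells. Its arguments: {"type":"object","properties":{"travel":{"type":"array","items":{"type":"array","items":{"type":"number"}}},"twist":{"type":"array","items":{"type":"array","items":{"type":"number"}}},"jaw":{"type":"array","items":{"type":"number"}},"squeeze":{"type":"number"}},"required":["travel","twist","jaw"]}

```bash
mkdir -p pics; ls; python3 - <<'E'
from rig import r
import cv2,numpy as np
for n in("side","top"):
    im=r.snapshot(n); cv2.imwrite(f"pics/{n}0.png",im[:,:,::-1]); p=r.camera_params(n); print(n,p)
    R,_=cv2.Rodrigues(np.array(p["rvec"],float)); print(-R.T@np.array(p["tvec"]).ravel())
s=r.read_state(); print(s)
E
```

```text
pics
side {'fx': 401.21657593280503, 'fy': 401.21657593280503, 'cx': 289.0788091998145, 'cy': 202.53691590016794, 'rvec': array([ 2.28423631, -0.25855574,  0.13671349]), 'tvec': array([-0.5800783 ,  0.10164387,  0.81584512])}
[ 0.43058244 -0.66041451  0.62520157]
top {'fx': 472.9324736074106, 'fy': 472.9324736074106, 'cx': 283.43047256851156, 'cy': 209.85310007619685, 'rvec': array([ 2.16134614, -2.21338629,  0.05599312]), 'tvec': array([-0.04542658,  0.56738444,  1.22477149])}
[ 0.49264577 -0.06793079  1.25568285]
{'t': 0.1, 'joint_pos': array([-8.29529975e+01,  1.48553978e+01,  8.80026330e+01, -1.04049203e-03,
        7.72359142e+01, -1.16195451e+01]), 'joint_vel': array([-0.06301426, -0.13956229, -0.07733502,  0.00689235, -0.06504761,
        0.13724614]), 'joint_torque': array([ 1.92925130e-03, -4.38211942e+01, -2.84643245e+01,  7.19306781e-02,
        3.61955340e-02, -4.38504981e-05]), 'eef_pos': array([ 0.17598874, -0.52057342,  0.21791313]), 'ee_rot': array([[ 9.47396053e-01,  3.20063542e-01, -2.18735503e-04],
       [ 3.20063464e-01, -9.47394711e-01,  1.62509089e-03],
       [ 3.12903488e-04, -1.60961394e-03, -9.99998656e-01]]), 'force': array([0.26156082, 0.22462574, 0.58497822]), 'moment': array([0.07174094, 0.04027977, 0.00276594]), 'gripper_width': 0.9964663260126029}
```

View pics/side0.png

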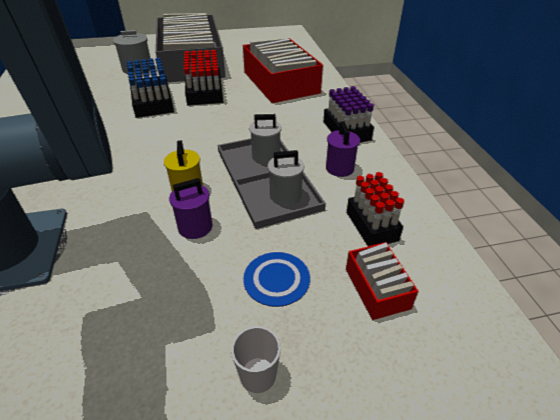

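View pics/top0.png

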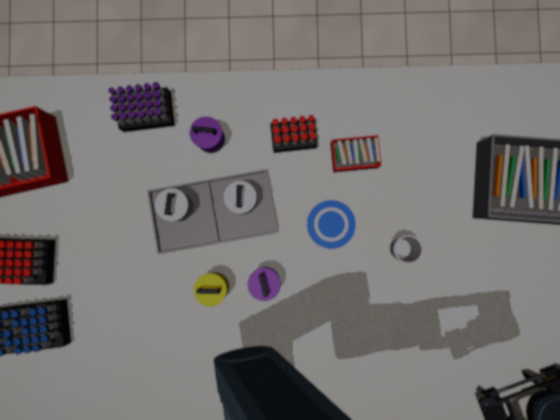

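Top view: the tray is around (214,211). The candidates are steel canisters in the tray at top (240,196) and (172,204), which match side (286,180) and (265,140). Decoys are purple at (206,133) and (264,284), yellow at (211,290), and a grey one outside the tray at side (130,50). The mat is at top (331,224). I'll enlarge and measure.

```bash
cat > h.py <<'E'
import cv2,numpy as np
from rig import r
def cam(n):
    p=r.camera_params(n);R,_=cv2.Rodrigues(np.array(p["rvec"],float));t=np.array(p["tvec"],float).ravel()
    K=np.array([[p["fx"],0,p["cx"]],[0,p["fy"],p["cy"]],[0,0,1]]);return K,R,t
def ray(n,uv,z):
    K,R,t=cam(n);c=-R.T@t;d=R.T@np.linalg.solve(K,np.array([uv[0],uv[1],1.]));return c+d*(z-c[2])/d[2]
def proj(n,P):
    K,R,t=cam(n);q=K@(R@np.array(P,float)+t);return q[:2]/q[2]
E
python3 - <<'E'
from h import *
t=cv2.imread("pics/top0.png");s=cv2.imread("pics/side0.png")
cv2.imwrite("pics/tc.png",cv2.resize(t[100:320,120:370],None,fx=3,fy=3*0.9,interpolation=cv2.INTER_CUBIC)[:600])
cv2.imwrite("pics/sc.png",cv2.resize(s[95:235,205:345],None,fx=4,fy=4,interpolation=cv2.INTER_CUBIC))
# handle masks
def comp(im,box,name,z):
    x0,y0,x1,y1=box;c=im[y0:y1,x0:x1];m=(c.max(2)<60).astype(np.uint8)
    n,l,st,ce=cv2.connectedComponentsWithStats(m)
    for i in range(1,n):
        if st[i,4]<20: continue
        ys,xs=np.where(l==i);pts=np.c_[xs+x0,ys+y0].astype(np.float32)
        rc=cv2.minAreaRect(pts);W=np.array([ray(name,p,z)[:2] for p in pts]);w=W-W.mean(0);ev,V=np.linalg.eigh(w.T@w)
        rw=cv2.minAreaRect((W*1000).astype(np.float32))
        print(name,pts.mean(0),st[i,4],"W",ray(name,pts.mean(0),z)[:2],"axis",np.degrees(np.arctan2(V[1,1],V[0,1]))%180,rw)
for b in ((225,175,257,215),(155,185,190,222)): comp(t,b,"top",.129)
# mat
hsv=cv2.cvtColor(t,cv2.COLOR_BGR2HSV);m=((hsv[...,0]>100)&(hsv[...,0]<125)&(hsv[...,1]>150))[190:260,295:370].astype(np.uint8)
c=max(cv2.findContours(m,0,1)[0],key=cv2.contourArea);e=cv2.fitEllipse(c);u=(e[0][0]+295,e[0][1]+190);print("mat",u,e[1],ray("top",u,.003))
hsv=cv2.cvtColor(s,cv2.COLOR_BGR2HSV);m=((hsv[...,0]>100)&(hsv[...,0]<125)&(hsv[...,1]>150))[240:320,235:320].astype(np.uint8)
c=max(cv2.findContours(m,0,1)[0],key=cv2.contourArea);e=cv2.fitEllipse(c);u=(e[0][0]+235,e[0][1]+240);print("mat side",u,ray("side",u,.003))
for nm,uv,z in(("beaker",(404,248),.085),("rack",(294,130),.1),("basket",(357,152),.07),("purple",(264,283),.124),("yellow",(209,290),.124),("tray",(214,211),.02)): print(nm,ray("top",uv,z))
E
```

```text
top [238.67816 195.54024] 87 W [0.59634753 0.04652144] axis 177.25383796036874 ((595.2556762695312, 45.77577590942383), (9.589557647705078, 48.05038833618164), 88.95524597167969)
top [186.47311 203.36559] 93 W [0.58059856 0.1718449 ] axis 0.6183138571125539 ((581.907470703125, 175.59219360351562), (76.85400390625, 21.194461822509766), 1.234318733215332)
top [168.74074 203.51852] 108 W [0.58125901 0.21435691] axis 170.1625976871874 ((580.7605590820312, 213.23300170898438), (15.821647644042969, 48.77534103393555), 79.96723937988281)
mat (330.8225975036621, 223.96521759033203) (45.22134017944336, 45.81756591796875) [ 0.5265291  -0.18332361  0.003     ]
mat side (276.27399826049805, 278.843204498291) [ 0.52618489 -0.18853444  0.003     ]
beaker [ 0.46086645 -0.35403271  0.085     ]
rack [ 0.75826966 -0.09029514  0.1       ]
basket [ 0.70488014 -0.24856566  0.07      ]
purple [ 0.38680708 -0.00943441  0.124     ]
yellow [0.37326621 0.12164528 0.124     ]
tray [0.56730427 0.12302775 0.02      ]
```

View pics/tc.png

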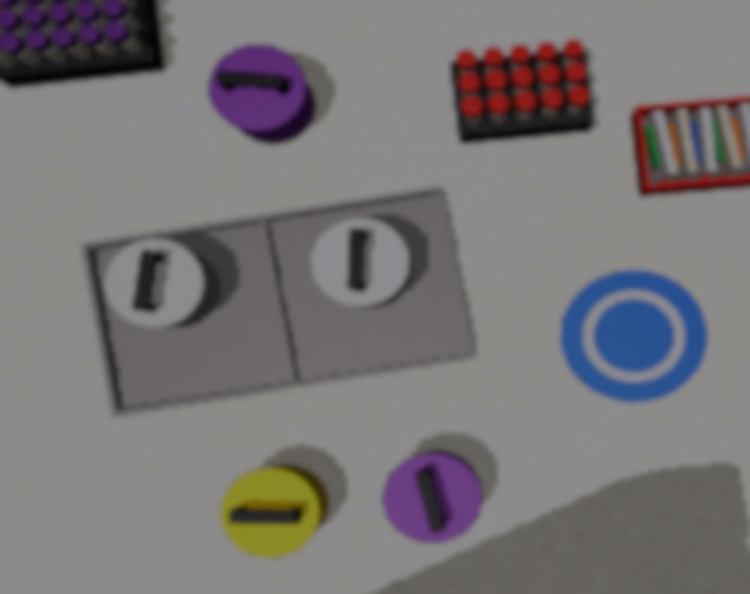

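View pics/sc.png

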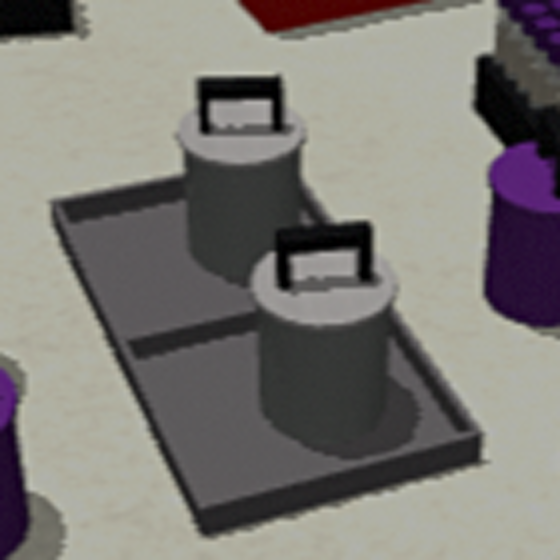

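Both crops show two steel canisters, one per bay, with black bar handles running roughly along world x. These are the targets. I'll cross-check the handle positions with the side view and the lids.

```bash
python3 - <<'E'
from h import *
t=cv2.imread("pics/top0.png");s=cv2.imread("pics/side0.png")
g=t.astype(int)
for b in ((215,170,265,225),(148,180,198,228)):
    x0,y0,x1,y1=b;c=g[y0:y1,x0:x1];m=((c.min(2)>135)).astype(np.uint8)
    m=cv2.morphologyEx(m,cv2.MORPH_OPEN,np.ones((3,3)))
    cs=cv2.findContours(m,0,1)[0];c=cv2.convexHull(max(cs,key=cv2.contourArea));
    (u,v),rad=cv2.minEnclosingCircle(c); e=cv2.fitEllipse(c)
    u=(e[0][0]+x0,e[0][1]+y0);print("lid top",u,e[1],ray("top",u,.095), "diam mm",np.mean(e[1])/472.9*1.16*1000)
# bar in side image: dark
for b in ((270,145,302,175),(250,112,280,133)):
    x0,y0,x1,y1=b;c=s[y0:y1,x0:x1];m=(c.max(2)<45).astype(np.uint8)
    n,l,st,ce=cv2.connectedComponentsWithStats(m);i=1+np.argmax(st[1:,4]);ys,xs=np.where(l==i)
    print("side",st[i],[(int(xx)+x0,ys[xs==xx].min()+y0,ys[xs==xx].max()+y0) for xx in np.unique(xs)])
for P in ((.596,.0465),(.581,.2135)):
    print(P,[(proj("side",(P[0]+dx,P[1],.129)),proj("top",(P[0]+dx,P[1],.129))) for dx in(-.027,.027)])
E
```

```text
lid top (234.1759490966797, 197.26931381225586) (18.63308334350586, 26.654380798339844) [0.59547075 0.06115495 0.095     ] diam mm 55.54393994982133
lid top (177.33427047729492, 205.85989570617676) (15.405498504638672, 24.384052276611328) [0.57763458 0.2017094  0.095     ] diam mm 48.800886980598435
side [  3   0  25  22 218] [(273, np.int64(153), np.int64(156)), (274, np.int64(152), np.int64(163)), (275, np.int64(152), np.int64(166)), (276, np.int64(152), np.int64(166)), (277, np.int64(151), np.int64(166)), (278, np.int64(151), np.int64(157)), (279, np.int64(145), np.int64(157)), (280, np.int64(145), np.int64(157)), (281, np.int64(145), np.int64(157)), (282, np.int64(146), np.int64(157)), (283, np.int64(148), np.int64(157)), (284, np.int64(149), np.int64(157)), (285, np.int64(150), np.int64(156)), (286, np.int64(151), np.int64(157)), (287, np.int64(151), np.int64(156)), (288, np.int64(151), np.int64(156)), (289, np.int64(152), np.int64(156)), (290, np.int64(151), np.int64(156)), (291, np.int64(151), np.int64(156)), (292, np.int64(151), np.int64(156)), (293, np.int64(151), np.int64(1
[... 596 characters left out ...]
p.int64(115), np.int64(119)), (267, np.int64(115), np.int64(118)), (268, np.int64(115), np.int64(119)), (269, np.int64(115), np.int64(118)), (270, np.int64(115), np.int64(118)), (271, np.int64(115), np.int64(118)), (272, np.int64(115), np.int64(119)), (273, np.int64(115), np.int64(127)), (274, np.int64(115), np.int64(127)), (275, np.int64(126), np.int64(127))]
(0.596, 0.0465) [(array([272.80835082, 153.67239152]), array([238.89231757, 206.94157278])), (array([297.01894229, 150.72122652]), array([238.48768529, 184.45959982]))]
(0.581, 0.2135) [(array([253.20358222, 116.43017537]), array([169.20313027, 214.88265148])), (array([274.7239725 , 114.19746399]), array([168.99517746, 192.38473358]))]
```

Side projections agree within about 2 px (near bar columns 273–297 against 272.8–297.0, far 255–275 against 253–275). Heights and sizes are consistent too. Near handle is at (0.596, 0.0465) with its axis at −3.5°. Far handle is at (0.582, 0.213), axis about −8°. Mat is at (0.526, −0.185). Going to the near one first.

```bash
cat >> h.py <<'E'
from scipy.spatial.transform import Rotation as Ro
def goal(x,y,z,head):
    s=r.read_state();R=np.array(s["ee_rot"]);a=np.radians(head)
    T=np.array([[np.cos(a),np.sin(a),0],[np.sin(a),-np.cos(a),0],[0,0,-1]])
    print("t",s["t"],"pos",np.round(s["eef_pos"],4),"head",round(np.degrees(np.arctan2(R[1,0],R[0,0])),2),"F",np.round(s["force"],2),"M",np.round(s["moment"],3),"w",round(s["gripper_width"],3),"tilt",round(np.degrees(np.arccos(-R[2,2])),2))
    print("travel",np.round(R.T@(np.array([x,y,z])-s["eef_pos"])*1000,1),"twist",np.round(Ro.from_matrix(R.T@T).as_rotvec(),4))
E
python3 -c "
from h import *
goal(.596,.0465,.22,-3.5)"
```

```text
t 0.1 pos [ 0.176  -0.5206  0.2179] head 18.67 F [0.26 0.22 0.58] M [0.072 0.04  0.003] w 0.996 tilt 0.09
travel [ 579.4 -402.8   -1.3] twist [-0.0017  0.      0.3869]
```

Call:
arm_command(
  travel=[
    [30, -21, 0],
    [65, -45, 0],
    [100, -70, 0],
    [135, -94, 0],
    [170, -118, 0],
    [205, -143, 0],
    [240, -167, 0],
    [275, -191, 0],
    [310, -215, 0],
    [340, -236, 0],
  ],
  twist=[
    [0, 0, 0.04],
    [0, 0, 0.08],
    [0, 0, 0.12],
    [0, 0, 0.16],
    [0, 0, 0.2],
    [0, 0, 0.24],
    [0, 0, 0.28],
    [0, 0, 0.32],
    [0, 0, 0.36],
    [0, 0, 0.387],
  ],
  jaw=[1, 1, 1, 1, 1, 1, 1, 1, 1, 1],
)

```text
t: 1.1
eef_pos: [0.4233, -0.1862, 0.2182]
ee_rot: [[0.998, -0.062, -0.0], [-0.062, -0.998, 0.002], [-0.0, -0.002, -1.0]]
force: [0.0, 0.1, -0.4]
gripper_width: 1.001
```

```bash
python3 -c "
from h import *
goal(.596,.0465,.18,-3.5)"
```

```text
t 1.1 pos [ 0.4233 -0.1862  0.2182] head -3.56 F [ 0.05  0.07 -0.39] M [ 0.012 -0.038 -0.057] w 1.001 tilt 0.12
travel [ 157.9 -242.9   38.6] twist [-0.002   0.0005 -0.0011]
```

Call:
arm_command(
  travel=[
    [17, -26, 0],
    [36, -56, 0],
    [55, -85, 0],
    [75, -116, 0],
    [95, -147, 0],
    [115, -177, 0],
    [135, -207, 10],
    [148, -228, 20],
    [158, -243, 30],
    [158, -243, 38],
  ],
  twist=[
    [0, 0, 0],
    [0, 0, 0],
    [0, 0, 0],
    [0, 0, 0],
    [0, 0, 0],
    [0, 0, 0],
    [0, 0, 0],
    [0, 0, 0],
    [0, 0, 0],
    [-0.002, 0, 0],
  ],
  jaw=[0.6, 0.6, 0.6, 0.6, 0.6, 0.6, 0.6, 0.6, 0.6, 0.6],
)

```text
t: 2.1
eef_pos: [0.5965, 0.0482, 0.1791]
ee_rot: [[0.998, -0.06, -0.002], [-0.06, -0.998, 0.0], [-0.002, -0.0, -1.0]]
force: [0.5, -0.5, 0.0]
gripper_width: 0.6
```

```bash
python3 -c "
from h import *
goal(.596,.0465,.106,-3.5)
a=r.snapshot('side')[100:260,180:380];b=r.snapshot('top')[130:290,130:330]
cv2.imwrite('pics/p1.png',cv2.resize(np.hstack([a,b])[:,:,::-1],None,fx=2,fy=2,interpolation=cv2.INTER_CUBIC))
print(proj('top',(.596,.0465,.129)),proj('side',(.596,.0465,.129)))
"
```

```text
t 2.1 pos [0.5965 0.0482 0.1791] head -3.44 F [ 0.45 -0.45  0.05] M [0.006 0.048 0.023] w 0.6 tilt 0.1
travel [-0.2  1.7 73.1] twist [-0.0004  0.0017  0.0011]
[238.68971562 195.68470635] [284.98173313 152.18850956]
```

View pics/p1.png

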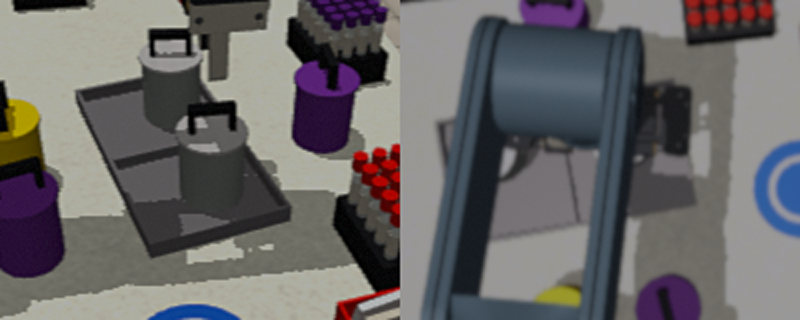

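The fingers hang above the near canister: the fingertip is at side raw (289,139) and the bar at about (286,152). I'll check the tip projection, then descend in part.

```bash
python3 -c "
from h import *
for y in (.02,.048,.076): print(proj('side',(.5965,y,.179)))
"
```

```text
[288.29997742 139.01959883]
[285.24535703 131.90451989]
[282.33511925 125.12574905]
```

Call:
arm_command(
  travel=[
    [0, 1.7, 10],
    [0, 1.7, 20],
    [0, 1.7, 30],
    [0, 1.7, 35],
    [0, 1.7, 40],
    [0, 1.7, 40],
  ],
  twist=[
    [0, 0, 0],
    [0, 0, 0],
    [0, 0, 0],
    [0, 0, 0],
    [0, 0, 0],
    [0, 0, 0],
  ],
  jaw=[0.6, 0.6, 0.6, 0.6, 0.6, 0.6],
)

```text
t: 2.8
eef_pos: [0.594, 0.0446, 0.1379]
ee_rot: [[0.998, -0.062, -0.006], [-0.062, -0.998, -0.0], [-0.006, 0.0, -1.0]]
force: [-0.7, 0.0, -0.6]
gripper_width: 0.597
```

```bash
python3 -c "
from h import *
goal(.596,.0465,.106,-3.5)
a=r.snapshot('side')[100:220,210:370]
cv2.imwrite('pics/p2.png',cv2.resize(a[:,:,::-1],None,fx=4,fy=4,interpolation=cv2.INTER_CUBIC))
for y in (.02,.048,.076): print(proj('side',(.5965,y,.139)))
"
```

```text
t 2.8 pos [0.594  0.0446 0.1379] head -3.54 F [-0.74  0.04 -0.61] M [ 0.057  0.03  -0.062] w 0.597 tilt 0.32
travel [ 2.1 -2.  31.9] twist [ 0.0004  0.0056 -0.0007]
[288.04500164 155.2021959 ]
[285.08973068 147.92485781]
[282.26997466 140.9812245 ]
```

View pics/p2.png

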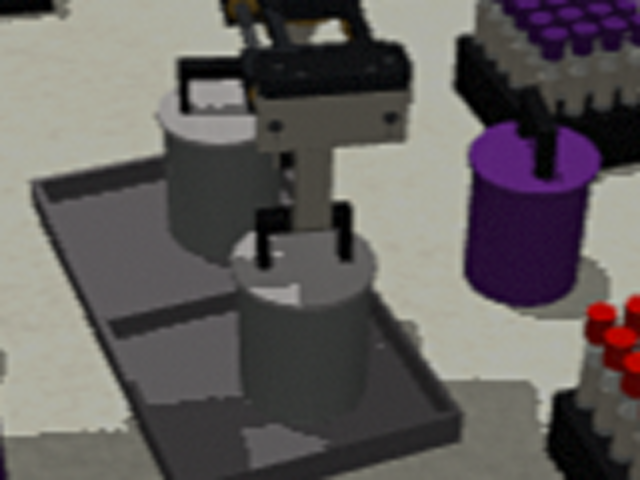

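The finger straddles the bar, centred between its legs (288 against 286 px). Descending and closing.

Call:
arm_command(
  travel=[
    [2, -2, 10],
    [2, -2, 20],
    [2, -2, 27],
    [2, -2, 31.5],
    [2, -2, 31.5],
    [2, -2, 31.5],
    [2, -2, 31.5],
    [2, -2, 31.5],
  ],
  twist=[
    [0, 0.006, 0],
    [0, 0.006, 0],
    [0, 0.006, 0],
    [0, 0.006, 0],
    [0, 0.006, 0],
    [0, 0.006, 0],
    [0, 0.006, 0],
    [0, 0.006, 0],
  ],
  jaw=[0.6, 0.6, 0.6, 0.6, 0.4, 0.2, 0.1, 0],
  squeeze=40,
)

```text
t: 3.65
eef_pos: [0.5966, 0.0465, 0.1074]
ee_rot: [[0.998, -0.062, 0.002], [-0.062, -0.998, -0.001], [0.002, 0.0, -1.0]]
force: [-0.6, 0.2, 1.1]
gripper_width: 0.304
```

Call:
arm_command(
  travel=[
    [0, 0, 0],
    [0, 0, 0],
    [0, 0, 0],
    [0, 0, 0],
  ],
  twist=[
    [0, 0, 0],
    [0, 0, 0],
    [0, 0, 0],
    [0, 0, 0],
  ],
  jaw=[0, 0, 0, 0],
)

```text
t: 4.05
eef_pos: [0.5966, 0.0463, 0.1077]
ee_rot: [[0.998, -0.062, 0.002], [-0.062, -0.998, -0.001], [0.002, 0.001, -1.0]]
force: [-0.4, -0.4, 1.8]
gripper_width: 0.122
```

```bash
python3 -c "
from h import *
goal(.596,.0465,.106,-3.5)
"
```

```text
t 4.05 pos [0.5966 0.0463 0.1077] head -3.54 F [-0.44 -0.44  1.8 ] M [-0.077  0.174 -0.027] w 0.122 tilt 0.14
travel [-0.7 -0.1  1.7] twist [ 0.0008 -0.0023 -0.0007]
```

Width 0.122 is about 12 mm, so the bar is held. Lifting slowly.

Call:
arm_command(
  travel=[
    [0, 0, -5],
    [0, 0, -12],
    [0, 0, -22],
    [0, 0, -34],
    [0, 0, -46],
    [0, 0, -58],
    [0, 0, -70],
    [0, 0, -82],
    [0, 0, -92],
    [0, 0, -100],
  ],
  twist=[
    [0, 0, 0],
    [0, 0, 0],
    [0, 0, 0],
    [0, 0, 0],
    [0, 0, 0],
    [0, 0, 0],
    [0, 0, 0],
    [0, 0, 0],
    [0, 0, 0],
    [0, 0, 0],
  ],
  jaw=[0, 0, 0, 0, 0, 0, 0, 0, 0, 0],
)

```text
t: 5.05
eef_pos: [0.5966, 0.0464, 0.2088]
ee_rot: [[0.998, -0.062, 0.003], [-0.062, -0.998, -0.001], [0.003, 0.001, -1.0]]
force: [0.4, -0.6, -6.4]
gripper_width: 0.122
```

Call:
arm_command(
  travel=[
    [0, 0, 0],
    [0, 0, 0],
    [0, 0, 0],
    [0, 0, 0],
    [0, 0, 0],
    [0, 0, 0],
  ],
  twist=[
    [0, 0, 0],
    [0, 0, 0],
    [0, 0, 0],
    [0, 0, 0],
    [0, 0, 0],
    [0, 0, 0],
  ],
  jaw=[0, 0, 0, 0, 0, 0],
)

```text
t: 5.65
eef_pos: [0.5965, 0.0464, 0.2085]
ee_rot: [[0.998, -0.062, 0.002], [-0.062, -0.998, -0.001], [0.002, 0.001, -1.0]]
force: [-0.1, 0.1, -5.8]
gripper_width: 0.126
```

```bash
python3 -c "
from h import *
goal(.5966,.0463,.2077,-3.5)
a=r.snapshot('side')[50:220,190:370]
goal(.5966,.0463,.2077,-3.5)
cv2.imwrite('pics/p3.png',cv2.resize(a[:,:,::-1],None,fx=3,fy=3,interpolation=cv2.INTER_CUBIC))
"
```

```text
t 5.65 pos [0.5965 0.0464 0.2085] head -3.54 F [-0.15  0.11 -5.78] M [-0.01   0.05  -0.002] w 0.126 tilt 0.15
travel [0.1 0.1 0.8] twist [ 0.0007 -0.0024 -0.0007]
t 5.7 pos [0.5965 0.0464 0.2085] head -3.54 F [-0.35 -0.21 -5.4 ] M [-0.003  0.012  0.027] w 0.124 tilt 0.15
travel [0.1 0.1 0.8] twist [ 0.0007 -0.0026 -0.0007]
```

View pics/p3.png

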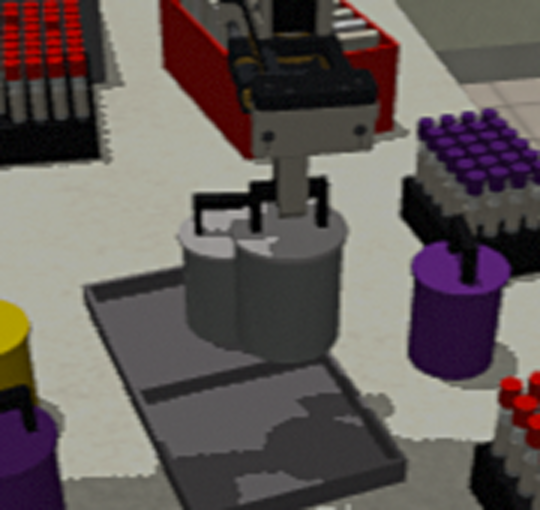

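Canister upright in the grip, clear of the tray, pulling about 5.6 N (≈0.57 kg), which is the heavy range. I still have to lift the other, so I'm setting this one back gently.

Call:
arm_command(
  travel=[
    [0, 0, 6],
    [0, 0, 16],
    [0, 0, 28],
    [0, 0, 40],
    [0, 0, 52],
    [0, 0, 64],
    [0, 0, 75],
    [0, 0, 84],
    [0, 0, 90],
    [0, 0, 94],
  ],
  twist=[
    [0, 0, 0],
    [0, 0, 0],
    [0, 0, 0],
    [0, 0, 0],
    [0, 0, 0],
    [0, 0, 0],
    [0, 0, 0],
    [0, 0, 0],
    [0, 0, 0],
    [0, 0, 0],
  ],
  jaw=[0, 0, 0, 0, 0, 0, 0, 0, 0, 0],
)

```text
t: 6.7
eef_pos: [0.5967, 0.0463, 0.1139]
ee_rot: [[0.998, -0.062, 0.002], [-0.062, -0.998, -0.001], [0.002, 0.001, -1.0]]
force: [-0.9, 0.1, -5.0]
gripper_width: 0.123
```

```bash
python3 -c "
from h import *
goal(.5966,.0463,.1073,-3.5)
"
```

```text
t 6.7 pos [0.5967 0.0463 0.1139] head -3.54 F [-0.9   0.15 -4.98] M [0.039 0.028 0.034] w 0.123 tilt 0.13
travel [-0.1  0.   6.6] twist [ 0.0007 -0.0022 -0.0007]
```

Call:
arm_command(
  travel=[
    [0, 0, 1.5],
    [0, 0, 3],
    [0, 0, 4.5],
    [0, 0, 6],
    [0, 0, 6.8],
    [0, 0, 6.8],
    [0, 0, 6.8],
  ],
  twist=[
    [0, 0, 0],
    [0, 0, 0],
    [0, 0, 0],
    [0, 0, 0],
    [0, 0, 0],
    [0, 0, 0],
    [0, 0, 0],
  ],
  jaw=[0, 0, 0, 0, 0, 0, 0],
)

```text
t: 7.4
eef_pos: [0.597, 0.0462, 0.1077]
ee_rot: [[0.998, -0.062, 0.003], [-0.062, -0.998, -0.001], [0.003, 0.001, -1.0]]
force: [-0.1, -0.8, -2.7]
gripper_width: 0.126
```

Call:
arm_command(
  travel=[
    [0, 0, 0.6],
    [0, 0, 1.0],
    [0, 0, 1.0],
  ],
  twist=[
    [0, 0, 0],
    [0, 0, 0],
    [0, 0, 0],
  ],
  jaw=[0, 0, 0],
)

```text
t: 7.7
eef_pos: [0.5972, 0.0462, 0.1077]
ee_rot: [[0.998, -0.062, 0.004], [-0.062, -0.998, -0.001], [0.004, 0.001, -1.0]]
force: [-2.5, -0.3, 5.7]
gripper_width: 0.126
```

Seated (force reversed to +5.7 N). Opening slowly and rising.

Call:
arm_command(
  travel=[
    [0, 0, -0.5],
    [0, 0, -0.5],
    [0, 0, -0.5],
    [0, 0, -0.5],
    [0, 0, -0.5],
    [0, 0, -0.5],
    [0, 0, -0.5],
  ],
  twist=[
    [0, 0, 0],
    [0, 0, 0],
    [0, 0, 0],
    [0, 0, 0],
    [0, 0, 0],
    [0, 0, 0],
    [0, 0, 0],
  ],
  jaw=[0.15, 0.2, 0.3, 0.4, 0.5, 0.6, 0.6],
)

```text
t: 8.4
eef_pos: [0.5971, 0.0462, 0.1081]
ee_rot: [[0.998, -0.062, 0.004], [-0.062, -0.998, -0.001], [0.004, 0.001, -1.0]]
force: [-0.2, -0.8, -0.8]
gripper_width: 0.569
```

Call:
arm_command(
  travel=[
    [0, 0, -8],
    [0, 0, -20],
    [0, 0, -32],
    [0, 0, -44],
    [0, 0, -56],
    [0, 0, -68],
    [0, 0, -78],
    [0, 0, -86],
    [0, 0, -90],
  ],
  twist=[
    [0, 0, 0],
    [0, 0, 0],
    [0, 0, 0],
    [0, 0, 0],
    [0, 0, 0],
    [0, 0, 0],
    [0, 0, 0],
    [0, 0, 0],
    [0, 0, 0],
  ],
  jaw=[0.6, 0.6, 0.6, 0.6, 0.6, 0.6, 0.6, 0.6, 0.6],
)

```text
t: 9.3
eef_pos: [0.5971, 0.0463, 0.1991]
ee_rot: [[0.998, -0.062, 0.005], [-0.062, -0.998, -0.001], [0.005, 0.001, -1.0]]
force: [-0.0, -0.7, 0.6]
gripper_width: 0.599
```

```bash
python3 -c "
from h import *
goal(.582,.2125,.18,-8)
a=r.snapshot('side')[90:240,190:370]
cv2.imwrite('pics/p4.png',cv2.resize(a[:,:,::-1],None,fx=3,fy=3,interpolation=cv2.INTER_CUBIC))
"
```

```text
t 9.3 pos [0.5971 0.0463 0.1991] head -3.53 F [-0.01 -0.75  0.58] M [ 0.002  0.029 -0.029] w 0.599 tilt 0.3
travel [ -25.5 -165.    18.8] twist [ 0.0009 -0.0051  0.078 ]
```

View pics/p4.png

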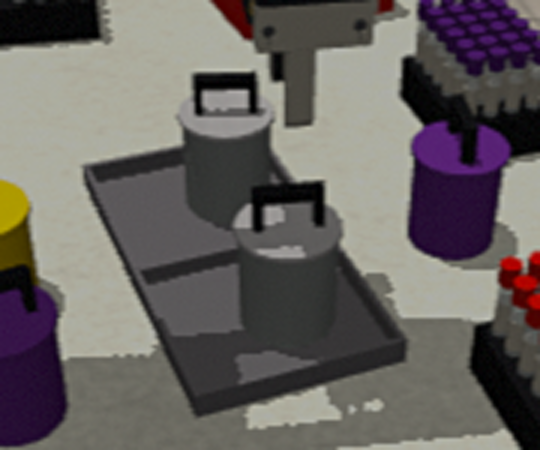

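The near canister stands upright back in its bay. Moving to the far one.

Call:
arm_command(
  travel=[
    [-4, -25, 0],
    [-9, -60, 0],
    [-15, -95, 0],
    [-20, -130, 0],
    [-24, -155, 5],
    [-25.5, -165, 10],
    [-25.5, -165, 19],
    [-25.5, -165, 19],
  ],
  twist=[
    [0, -0.005, 0.01],
    [0, -0.005, 0.03],
    [0, -0.005, 0.05],
    [0, -0.005, 0.07],
    [0, -0.005, 0.078],
    [0, -0.005, 0.078],
    [0, -0.005, 0.078],
    [0, -0.005, 0.078],
  ],
  jaw=[0.6, 0.6, 0.6, 0.6, 0.6, 0.6, 0.6, 0.6],
)

```text
t: 10.15
eef_pos: [0.5812, 0.2114, 0.1779]
ee_rot: [[0.99, -0.139, -0.003], [-0.139, -0.99, -0.002], [-0.003, 0.003, -1.0]]
force: [-0.1, -0.5, -0.4]
gripper_width: 0.601
```

```bash
python3 -c "
from h import *
goal(.582,.2125,.138,-8)
"
```

```text
t 10.15 pos [0.5812 0.2114 0.1779] head -8.0 F [-0.14 -0.48 -0.41] M [0.031 0.034 0.028] w 0.601 tilt 0.21
travel [ 0.8 -1.3 39.9] twist [0.0026 0.0026 0.    ]
```

Call:
arm_command(
  travel=[
    [1, -1.3, 10],
    [1, -1.3, 20],
    [1, -1.3, 30],
    [1, -1.3, 36],
    [1, -1.3, 40],
    [1, -1.3, 40],
  ],
  twist=[
    [0.0026, 0.0026, 0],
    [0.0026, 0.0026, 0],
    [0.0026, 0.0026, 0],
    [0.0026, 0.0026, 0],
    [0.0026, 0.0026, 0],
    [0.0026, 0.0026, 0],
  ],
  jaw=[0.6, 0.6, 0.6, 0.6, 0.6, 0.6],
)

```text
t: 10.75
eef_pos: [0.5819, 0.2123, 0.1372]
ee_rot: [[0.99, -0.139, -0.001], [-0.139, -0.99, -0.0], [-0.001, 0.0, -1.0]]
force: [-0.6, 0.0, -0.2]
gripper_width: 0.602
```

```bash
python3 -c "
from h import *
goal(.582,.2125,.107,-8)
a=r.snapshot('side')[60:180,190:350]
cv2.imwrite('pics/p5.png',cv2.resize(a[:,:,::-1],None,fx=4,fy=4,interpolation=cv2.INTER_CUBIC))
"
```

```text
t 10.75 pos [0.5819 0.2123 0.1372] head -8.01 F [-0.57  0.04 -0.22] M [ 0.069  0.007 -0.002] w 0.602 tilt 0.07
travel [ 0.1 -0.2 30.2] twist [ 0.0004  0.0012 -0.0001]
```

View pics/p5.png

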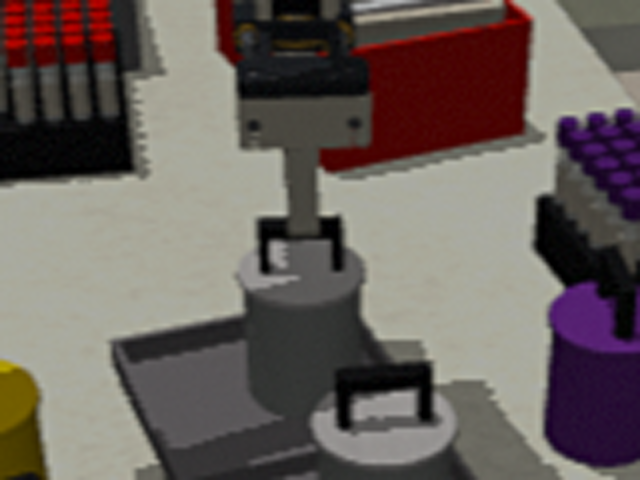

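The finger is centred on the far bar (crop x 303 against bar 260–340). Descending and closing.

Call:
arm_command(
  travel=[
    [0, 0, 9],
    [0, 0, 18],
    [0, 0, 25],
    [0, 0, 29.5],
    [0, 0, 29.5],
    [0, 0, 29.5],
    [0, 0, 29.5],
    [0, 0, 29.5],
  ],
  twist=[
    [0, 0, 0],
    [0, 0, 0],
    [0, 0, 0],
    [0, 0, 0],
    [0, 0, 0],
    [0, 0, 0],
    [0, 0, 0],
    [0, 0, 0],
  ],
  jaw=[0.6, 0.6, 0.6, 0.6, 0.4, 0.2, 0.1, 0],
)

```text
t: 11.6
eef_pos: [0.5825, 0.2124, 0.1087]
ee_rot: [[0.99, -0.139, 0.0], [-0.139, -0.99, 0.0], [0.0, -0.0, -1.0]]
force: [0.6, -0.1, -0.3]
gripper_width: 0.308
```

Call:
arm_command(
  travel=[
    [0, 0, 0],
    [0, 0, 0],
    [0, 0, 0],
    [0, 0, 0],
    [0, 0, 0],
  ],
  twist=[
    [0, 0, 0],
    [0, 0, 0],
    [0, 0, 0],
    [0, 0, 0],
    [0, 0, 0],
  ],
  jaw=[0, 0, 0, 0, 0],
)

```text
t: 12.1
eef_pos: [0.5826, 0.2126, 0.1088]
ee_rot: [[0.99, -0.139, 0.001], [-0.139, -0.99, 0.0], [0.001, -0.0, -1.0]]
force: [1.0, 0.7, 0.9]
gripper_width: 0.126
```

```bash
python3 -c "
from h import *
goal(.582,.2125,.107,-8)
"
```

```text
t 12.1 pos [0.5826 0.2126 0.1088] head -8.0 F [1.   0.66 0.94] M [ 0.236 -0.013  0.004] w 0.126 tilt 0.05
travel [-0.6  0.1  1.8] twist [-0.0004 -0.0007  0.0001]
```

Call:
arm_command(
  travel=[
    [0, 0, -5],
    [0, 0, -12],
    [0, 0, -22],
    [0, 0, -34],
    [0, 0, -46],
    [0, 0, -58],
    [0, 0, -70],
    [0, 0, -82],
    [0, 0, -92],
    [0, 0, -100],
  ],
  twist=[
    [0, 0, 0],
    [0, 0, 0],
    [0, 0, 0],
    [0, 0, 0],
    [0, 0, 0],
    [0, 0, 0],
    [0, 0, 0],
    [0, 0, 0],
    [0, 0, 0],
    [0, 0, 0],
  ],
  jaw=[0, 0, 0, 0, 0, 0, 0, 0, 0, 0],
)

```text
t: 13.1
eef_pos: [0.5827, 0.2126, 0.2099]
ee_rot: [[0.99, -0.139, 0.002], [-0.139, -0.99, 0.0], [0.001, -0.001, -1.0]]
force: [0.6, -0.1, -2.0]
gripper_width: 0.123
```

Call:
arm_command(
  travel=[
    [0, 0, 0],
    [0, 0, 0],
    [0, 0, 0],
    [0, 0, 0],
    [0, 0, 0],
    [0, 0, 0],
  ],
  twist=[
    [0, 0, 0],
    [0, 0, 0],
    [0, 0, 0],
    [0, 0, 0],
    [0, 0, 0],
    [0, 0, 0],
  ],
  jaw=[0, 0, 0, 0, 0, 0],
)

```text
t: 13.7
eef_pos: [0.5826, 0.2125, 0.2096]
ee_rot: [[0.99, -0.139, 0.001], [-0.139, -0.99, 0.0], [0.001, -0.0, -1.0]]
force: [-0.1, 0.3, -2.2]
gripper_width: 0.122
```

```bash
python3 -c "
from h import *
goal(.5826,.2126,.1088,-8)
a=r.snapshot('side')[20:190,190:370]
goal(.5826,.2126,.1088,-8)
cv2.imwrite('pics/p6.png',cv2.resize(a[:,:,::-1],None,fx=3,fy=3,interpolation=cv2.INTER_CUBIC))
"
```

```text
t 13.7 pos [0.5826 0.2125 0.2096] head -8.0 F [-0.06  0.31 -2.2 ] M [ 0.047  0.01  -0.031] w 0.122 tilt 0.06
travel [-1.000e-01 -0.000e+00  1.008e+02] twist [-0.0004 -0.0009  0.0001]
t 13.75 pos [0.5826 0.2126 0.2097] head -8.0 F [-0.05  0.   -2.72] M [ 0.049 -0.018 -0.02 ] w 0.127 tilt 0.07
travel [-1.000e-01  0.000e+00  1.009e+02] twist [-0.0005 -0.0011  0.0001]
```

View pics/p6.png

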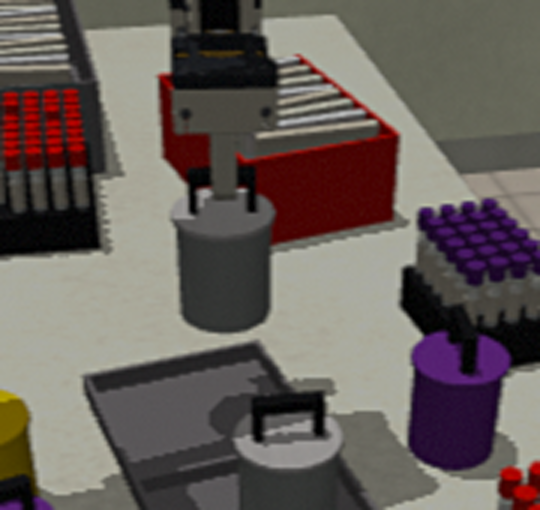

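The far canister pulls about 2.3 N (0.24 kg), so it is the light one. It hangs upright and clear. Setting it straight back.

Call:
arm_command(
  travel=[
    [0, 0, 6],
    [0, 0, 16],
    [0, 0, 28],
    [0, 0, 40],
    [0, 0, 52],
    [0, 0, 64],
    [0, 0, 75],
    [0, 0, 84],
    [0, 0, 90],
    [0, 0, 94],
  ],
  twist=[
    [0, 0, 0],
    [0, 0, 0],
    [0, 0, 0],
    [0, 0, 0],
    [0, 0, 0],
    [0, 0, 0],
    [0, 0, 0],
    [0, 0, 0],
    [0, 0, 0],
    [0, 0, 0],
  ],
  jaw=[0, 0, 0, 0, 0, 0, 0, 0, 0, 0],
)

```text
t: 14.75
eef_pos: [0.5826, 0.2126, 0.1151]
ee_rot: [[0.99, -0.139, 0.001], [-0.139, -0.99, 0.0], [0.001, -0.0, -1.0]]
force: [0.6, -0.8, -2.0]
gripper_width: 0.127
```

Call:
arm_command(
  travel=[
    [0, 0, 1.5],
    [0, 0, 3],
    [0, 0, 4.5],
    [0, 0, 6],
    [0, 0, 6.5],
    [0, 0, 7],
    [0, 0, 7],
  ],
  twist=[
    [0, 0, 0],
    [0, 0, 0],
    [0, 0, 0],
    [0, 0, 0],
    [0, 0, 0],
    [0, 0, 0],
    [0, 0, 0],
  ],
  jaw=[0, 0, 0, 0, 0, 0, 0],
)

```text
t: 15.45
eef_pos: [0.583, 0.2128, 0.1087]
ee_rot: [[0.99, -0.139, 0.002], [-0.139, -0.99, 0.001], [0.002, -0.001, -1.0]]
force: [-0.4, 1.5, 1.1]
gripper_width: 0.124
```

```bash
python3 -c "
from h import *
goal(.5826,.2126,.1085,-8)
"
```

```text
t 15.45 pos [0.583  0.2128 0.1087] head -7.99 F [-0.38  1.49  1.06] M [ 0.12   0.129 -0.013] w 0.124 tilt 0.11
travel [-0.4  0.2  0.2] twist [-0.0009 -0.0017  0.0001]
```

Seated (force now +1.1 N). Releasing.

Call:
arm_command(
  travel=[
    [0, 0, 0],
    [0, 0, 0],
    [0, 0, 0],
    [0, 0, 0],
    [0, 0, 0],
    [0, 0, 0],
    [0, 0, 0],
  ],
  twist=[
    [0, 0, 0],
    [0, 0, 0],
    [0, 0, 0],
    [0, 0, 0],
    [0, 0, 0],
    [0, 0, 0],
    [0, 0, 0],
  ],
  jaw=[0.15, 0.2, 0.3, 0.4, 0.5, 0.6, 0.6],
)

```text
t: 16.15
eef_pos: [0.583, 0.2128, 0.1087]
ee_rot: [[0.99, -0.139, 0.002], [-0.139, -0.99, 0.001], [0.002, -0.001, -1.0]]
force: [-0.2, -0.3, -0.0]
gripper_width: 0.571
```

Call:
arm_command(
  travel=[
    [0, 0, -8],
    [0, 0, -20],
    [0, 0, -32],
    [0, 0, -44],
    [0, 0, -56],
    [0, 0, -68],
    [0, 0, -78],
    [0, 0, -84],
    [0, 0, -84],
  ],
  twist=[
    [0, 0, 0],
    [0, 0, 0],
    [0, 0, 0],
    [0, 0, 0],
    [0, 0, 0],
    [0, 0, 0],
    [0, 0, 0],
    [0, 0, 0],
    [0, 0, 0],
  ],
  jaw=[0.6, 0.6, 0.6, 0.6, 0.6, 0.6, 0.6, 0.6, 0.6],
)

```text
t: 17.05
eef_pos: [0.5834, 0.2128, 0.1938]
ee_rot: [[0.99, -0.139, 0.004], [-0.139, -0.99, 0.001], [0.003, -0.001, -1.0]]
force: [-0.1, 0.7, 0.7]
gripper_width: 0.598
```

```bash
python3 -c "
from h import *
goal(.597,.0462,.18,-3.54)
"
```

```text
t 17.05 pos [0.5834 0.2128 0.1938] head -8.0 F [-0.11  0.65  0.7 ] M [ 0.081 -0.003  0.013] w 0.598 tilt 0.21
travel [ 36.6 163.1  13.7] twist [-0.0013 -0.0035 -0.0778]
```

Call:
arm_command(
  travel=[
    [6, 25, 0],
    [13, 60, 0],
    [21, 95, 0],
    [29, 130, 0],
    [35, 155, 0],
    [36.5, 163, 8],
    [36.5, 163, 13.5],
    [36.5, 163, 13.5],
  ],
  twist=[
    [-0.001, -0.0035, -0.01],
    [-0.001, -0.0035, -0.03],
    [-0.001, -0.0035, -0.05],
    [-0.001, -0.0035, -0.07],
    [-0.001, -0.0035, -0.078],
    [-0.001, -0.0035, -0.078],
    [-0.001, -0.0035, -0.078],
    [-0.001, -0.0035, -0.078],
  ],
  jaw=[0.6, 0.6, 0.6, 0.6, 0.6, 0.6, 0.6, 0.6],
)

```text
t: 17.85
eef_pos: [0.5957, 0.0473, 0.1784]
ee_rot: [[0.998, -0.062, -0.003], [-0.062, -0.998, 0.001], [-0.003, -0.001, -1.0]]
force: [0.2, 0.2, -0.7]
gripper_width: 0.598
```

```bash
python3 -c "
from h import *
goal(.597,.0462,.1075,-3.54)
a=r.snapshot('side')[70:240,190:370]
cv2.imwrite('pics/p7.png',cv2.resize(a[:,:,::-1],None,fx=3,fy=3,interpolation=cv2.INTER_CUBIC))
"
```

```text
t 17.85 pos [0.5957 0.0473 0.1784] head -3.53 F [ 0.23  0.23 -0.68] M [ 0.059  0.026 -0.035] w 0.598 tilt 0.2
travel [ 1.6  1.1 70.9] twist [-0.0011  0.0034  0.0002]
```

View pics/p7.png

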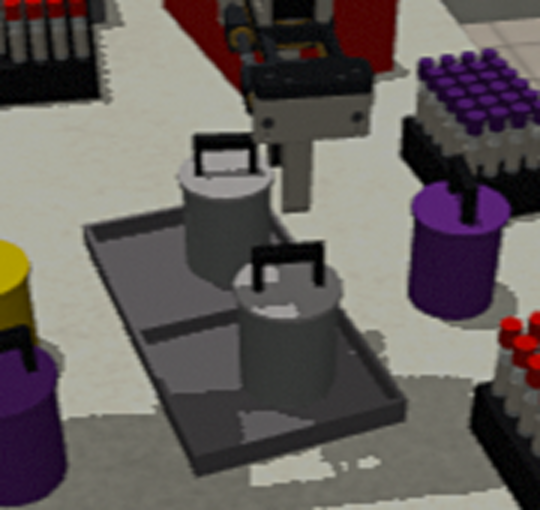

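The light one stands upright in its bay. Re-grasping the heavy one.

Call:
arm_command(
  travel=[
    [1.5, 1, 14],
    [1.5, 1, 28],
    [1.5, 1, 42],
    [1.5, 1, 54],
    [1.5, 1, 64],
    [1.5, 1, 70],
    [1.5, 1, 70.5],
    [1.5, 1, 70.5],
  ],
  twist=[
    [-0.001, 0.0034, 0],
    [-0.001, 0.0034, 0],
    [-0.001, 0.0034, 0],
    [-0.001, 0.0034, 0],
    [-0.001, 0.0034, 0],
    [-0.001, 0.0034, 0],
    [-0.001, 0.0034, 0],
    [-0.001, 0.0034, 0],
  ],
  jaw=[0.6, 0.6, 0.6, 0.6, 0.6, 0.6, 0.6, 0.5],
)

```text
t: 18.7
eef_pos: [0.5976, 0.0467, 0.1088]
ee_rot: [[0.998, -0.061, 0.001], [-0.061, -0.998, -0.0], [0.001, 0.0, -1.0]]
force: [-0.5, 0.7, -0.3]
gripper_width: 0.551
```

Call:
arm_command(
  travel=[
    [0, 0, 0],
    [0, 0, 0],
    [0, 0, 0],
    [0, 0, 0],
    [0, 0, 0],
    [0, 0, 0],
    [0, 0, 0],
  ],
  twist=[
    [0, 0, 0],
    [0, 0, 0],
    [0, 0, 0],
    [0, 0, 0],
    [0, 0, 0],
    [0, 0, 0],
    [0, 0, 0],
  ],
  jaw=[0.3, 0.15, 0, 0, 0, 0, 0],
)

```text
t: 19.4
eef_pos: [0.5976, 0.0464, 0.1089]
ee_rot: [[0.998, -0.061, 0.001], [-0.061, -0.998, -0.001], [0.001, 0.001, -1.0]]
force: [-0.2, -1.9, 0.4]
gripper_width: 0.129
```

```bash
python3 -c "
from h import *
goal(.597,.0462,.23,-3.54)
"
```

```text
t 19.4 pos [0.5976 0.0464 0.1089] head -3.48 F [-0.23 -1.86  0.35] M [-0.237 -0.     0.037] w 0.129 tilt 0.09
travel [  -0.4    0.3 -121.1] twist [ 0.0005 -0.0015  0.001 ]
```

Call:
arm_command(
  travel=[
    [0, 0, -5],
    [0, 0, -12],
    [0, 0, -22],
    [0, 0, -34],
    [0, 0, -46],
    [0, 0, -58],
    [0, 0, -70],
    [0, 0, -82],
    [0, 0, -92],
    [0, 0, -100],
  ],
  twist=[
    [0, 0, 0],
    [0, 0, 0],
    [0, 0, 0],
    [0, 0, 0],
    [0, 0, 0],
    [0, 0, 0],
    [0, 0, 0],
    [0, 0, 0],
    [0, 0, 0],
    [0, 0, 0],
  ],
  jaw=[0, 0, 0, 0, 0, 0, 0, 0, 0, 0],
)

```text
t: 20.4
eef_pos: [0.5977, 0.0464, 0.2101]
ee_rot: [[0.998, -0.061, 0.002], [-0.061, -0.998, -0.001], [0.002, 0.001, -1.0]]
force: [-0.2, -0.7, -6.9]
gripper_width: 0.124
```

```bash
python3 -c "
from h import *
goal(.526,-.185,.209,-3.5)
"
```

```text
t 20.4 pos [0.5977 0.0464 0.2101] head -3.48 F [-0.2  -0.67 -6.91] M [ 0.028 -0.013 -0.015] w 0.124 tilt 0.14
travel [-57.5 235.3   1. ] twist [ 0.0005 -0.0023  0.0003]
```

Call:
arm_command(
  travel=[
    [-1, 4, 0],
    [-3, 12, 0],
    [-6, 24, 0],
    [-9, 38, 0],
    [-13, 53, 0],
    [-17, 68, 0],
    [-20, 83, 0],
    [-24, 98, 0],
    [-27, 110, 0],
    [-29, 118, 0],
  ],
  twist=[
    [0, -0.002, 0],
    [0, -0.002, 0],
    [0, -0.002, 0],
    [0, -0.002, 0],
    [0, -0.002, 0],
    [0, -0.002, 0],
    [0, -0.002, 0],
    [0, -0.002, 0],
    [0, -0.002, 0],
    [0, -0.002, 0],
  ],
  jaw=[0, 0, 0, 0, 0, 0, 0, 0, 0, 0],
)

```text
t: 21.4
eef_pos: [0.5611, -0.071, 0.2101]
ee_rot: [[0.998, -0.062, 0.0], [-0.062, -0.998, -0.001], [0.0, 0.001, -1.0]]
force: [0.3, 0.5, -4.6]
gripper_width: 0.122
```

Call:
arm_command(
  travel=[
    [-1, 4, 0],
    [-3, 12, 0],
    [-6, 24, 0],
    [-9, 38, 0],
    [-13, 53, 0],
    [-17, 68, 0],
    [-20, 83, 0],
    [-24, 98, 0],
    [-27, 110, 0],
    [-28.5, 116, 1],
  ],
  twist=[
    [0, 0, 0],
    [0, 0, 0],
    [0, 0, 0],
    [0, 0, 0],
    [0, 0, 0],
    [0, 0, 0],
    [0, 0, 0],
    [0, 0, 0],
    [0, 0, 0],
    [0, 0, 0],
  ],
  jaw=[0, 0, 0, 0, 0, 0, 0, 0, 0, 0],
)

```text
t: 22.4
eef_pos: [0.5252, -0.1867, 0.2093]
ee_rot: [[0.998, -0.063, 0.001], [-0.063, -0.998, -0.001], [0.001, 0.001, -1.0]]
force: [0.3, -0.6, -5.1]
gripper_width: 0.125
```

```bash
python3 -c "
from h import *
goal(.526,-.185,.207,-3.5)
"
```

```text
t 22.4 pos [ 0.5252 -0.1867  0.2093] head -3.62 F [ 0.27 -0.62 -5.13] M [ 0.058 -0.011 -0.042] w 0.125 tilt 0.07
travel [ 0.7 -1.7  2.3] twist [ 0.0011 -0.0006 -0.002 ]
```

Call:
arm_command(
  travel=[
    [0.5, 0, 1],
    [0.5, 0, 2],
    [0.5, 0, 2],
    [0.5, 0, 2],
    [0.5, 0, 2],
    [0.5, 0, 2],
    [0.5, 0, 2],
    [0.5, 0, 2],
    [0.5, 0, 2],
    [0.5, 0, 2],
  ],
  twist=[
    [0, 0, 0],
    [0, 0, 0],
    [0, 0, 0],
    [0, 0, 0],
    [0, 0, 0],
    [0, 0, 0],
    [0, 0, 0],
    [0, 0, 0],
    [0, 0, 0],
    [0, 0, 0],
  ],
  jaw=[0, 0, 0, 0, 0, 0, 0, 0, 0, 0],
)

```text
t: 23.4
eef_pos: [0.5257, -0.1867, 0.2073]
ee_rot: [[0.998, -0.063, 0.001], [-0.063, -0.998, -0.001], [0.001, 0.001, -1.0]]
force: [-0.1, 0.1, -6.1]
gripper_width: 0.124
```

```bash
python3 -c "
from h import *
goal(.526,-.186,.207,-3.5)
a=r.snapshot('side');b=r.snapshot('top')
goal(.526,-.186,.207,-3.5)
cv2.imwrite('pics/f_side.png',cv2.resize(a[60:420,130:430,::-1],None,fx=1.6,fy=1.6,interpolation=cv2.INTER_CUBIC));cv2.imwrite('pics/f_top.png',b[:,:,::-1])
for z in(.103,.193): print(proj('side',(.526,-.186,z)),[proj('side',(.526+d,-.186,z)) for d in(-.041,.041)])
"
```

```text
t 23.4 pos [ 0.5257 -0.1867  0.2073] head -3.62 F [-0.08  0.1  -6.09] M [ 0.025 -0.035  0.047] w 0.124 tilt 0.07
travel [ 0.3 -0.8  0.3] twist [ 0.0011 -0.0006 -0.0021]
t 23.5 pos [ 0.5257 -0.1867  0.2073] head -3.62 F [ 0.09 -0.49 -5.3 ] M [-0.015  0.026  0.01 ] w 0.127 tilt 0.07
travel [ 0.3 -0.7  0.3] twist [ 0.0011 -0.0006 -0.002 ]
[275.51144657 242.43855033] [array([252.51928496, 246.18885703]), array([298.02468554, 238.76636185])]
[275.08453508 204.40421279] [array([249.94846677, 208.06122167]), array([299.64942216, 200.83030422])]
```

View pics/f_side.png

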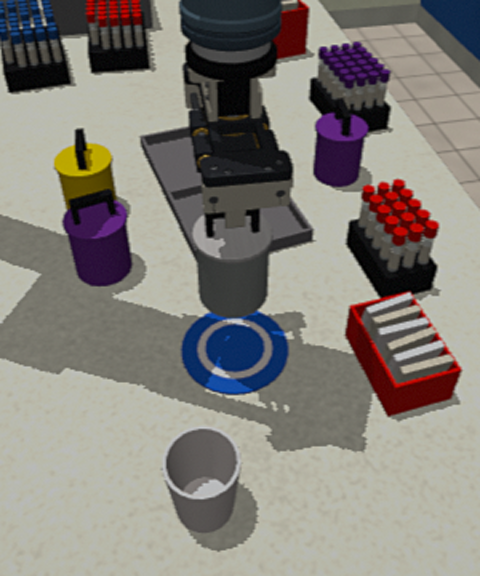

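View pics/f_top.png

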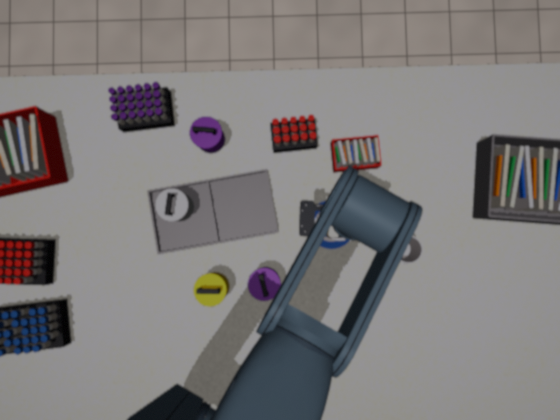

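The last pictures show the held canister at side columns ~253–299, as predicted for the mat centre with its underside near z 0.103. The light one stands upright in the tray at top (172,205). The tube rack, beaker and basket have not moved. Handing in.

```bash
python3 -c "
from rig import r
print(abs(r.read_state()['joint_vel']).max()); print(r.sign_off())"
```

```text
0.09739789930714181
the job is handed in; nothing more can be done
None
```

The job is handed in, with the arm holding the heavier canister over the mat and the lighter one back in the tray.

- **Weighing:** I lifted both by their handles, about 10 cm up. The near one pulled about 5.6 N (roughly 0.57 kg), and the far one about 2.3 N (roughly 0.24 kg). I set each back upright in its bay before letting go.
- **Final pose:** the near canister hangs still and upright. Tool tilt is 0.07°, and the tool is at (0.526, −0.187). The underside works out at about 10 cm above the mat, taken from the seated grasp height.
- **Last checks:** the final pictures show the lighter canister upright in its bay, and the rack, beaker and basket where they were. The run took 23.5 s of the 72 s.
- **Disagreements:** the two cameras placed the mat centre about 5 mm apart in y, so I used the mean. Force readings wandered by about 1 N, far less than the weight difference.

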